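Trim the welder's control box to its set band

TASK

Take the orange tuning tool out of its grey stand, find the slot of the trimmer screw down inside the yellow boss of the blue control box with it, and turn the screw clockwise until the meter needle points at the middle of the red band. Then put the tool back upright in its stand, fully home, and let go. Do not force the screw, leave the three code wheels as they are set, and do not disturb the tin, the pliers or the steel hoop.

Things in the scene. Friction and masses are not known exactly. Their poses are not given: they have to be found in the camera images.
- unit: blue control box fixed to the bench, 170 x 260 mm, 45 mm high, origin at the centre of its underside, z up. On its top: the yellow boss near (-35, -78) mm, a black square meter 118 mm wide and 10 mm high with its needle's pivot at (-5, 55) mm, and three white code wheels side by side about (45, -78) mm, which stand up to 59 mm above the bench
- bore (a point): centre of the mouth of the vertical bore in the yellow boss (44 mm square, its top 80 mm above the bench), on the trimmer's axis. A funnel 20 mm wide at the mouth narrows to 10 mm in the first 7 mm; then the bore is 10 mm wide for 18 mm, with the brass screw under it
- screw_face (a point): centre of the brass screw's flat face, 27 mm below the bore's mouth. A straight slot 4 mm wide, 6 mm deep crosses it; its direction is not measured and differs every time: pressed lightly on the face and turned step by step, the blade drops in, at most half a turn away. Turning takes about 0.04 N m (a clutch slips at 0.3); no spring; up to about 0.8 rad of play. Clockwise seen from above raises the needle
- needle (a joint): black meter needle, 44 mm long, rad: 0 when it points along the box's +x (away from the robot at yaw 0), positive clockwise seen from above; it moves 0.5 rad for each rad of the trimmer screw and stops at +-1.25. It always starts anticlockwise of the band
- band (a joint): middle of the red band on the meter dial, in the same rad as the needle and about the same pivot; the band is 0.2 rad wide (0.1 either side). It does not move
- needle_tip (a point): point on the needle 40 mm from the pivot; its x axis points outward along the needle
- band_mid (a point): point on the dial at the middle of the red band 40 mm from the pivot; its x axis points outward
- tuner: plastic tuning tool, 45 g, upright in its stand. Origin at the shoulder: centre of the underside of its square orange handle (20 x 20 mm, 70 mm tall, sides along its x and y), z up. Below it a white round shank, 9 mm thick with a chamfered end, runs to 30 mm, then a flat blade 8.6 mm wide along the tool's x and 2.4 mm thick along its y, to 38 mm below the shoulder
- tuner_tip (a point): middle of the blade's end, 38 mm below the shoulder
- stand: grey stand block fixed to the bench, 60 x 60 mm, 46 mm high, origin at the centre of its underside
- stand_hole (a point): centre of the mouth of the stand's 14 mm through hole, on the top 46 mm above the bench; the tool's shoulder rests on this top, shank in the hole
- wheel0_rim (a point): a point on the rim of the first white code wheel (15 mm radius, turns easily about the box's y axis; it starts at any setting)
- wheel1_rim (a point): a point on the rim of the second white code wheel (15 mm radius, turns easily about the box's y axis; it starts at any setting)
- wheel2_rim (a point): a point on the rim of the third white code wheel (15 mm radius, turns easily about the box's y axis; it starts at any setting)
- tin: loose tin, 60 mm across, 85 mm high, beside the stand; origin at the centre of its underside. It and the stand swap places from start to start
- pliers: loose pliers with yellow grips lying on the bench, 170 mm long, 14 mm high
- hoop: loose steel hoop 90 mm across, 30 mm high, origin at the centre of its underside
Mind the look-alikes: they are no part of the job. What is shaped like the stand but black is not meant.

How it is judged (in metres and radians):
On the way, in this order (a step that is already met when the one before it is completed fails the run):
1. the tool's blade is down in the screw's slot (horizontal distance between tuner_tip and bore below 0.003 m and z of tuner_tip in the frame of bore below -0.029 m), for 0.1 s.
2. the needle points at the middle of the red band (angle between the x axis of needle_tip and the x axis of band_mid, either way round below 0.08 rad), for 0.3 s.
At the end, for the whole second after the job is handed in: the needle is within 0.1 rad of the band's middle (within the red), and the tool stands upright in its stand: shoulder within 3 mm of the stand's top, within 5 mm of the hole's axis, tilted less than 0.1 rad, at rest and released (angle between the x axis of needle_tip and the x axis of band_mid, either way round below 0.1 rad and horizontal distance between tuner and stand_hole below 0.005 m and z of tuner in the frame of stand_hole below 0.003 m and angle between tuner's own z axis and vertical below 0.1 rad and linear speed of tuner below 0.02 m/s); the robot touches nothing.
It fails at once if the tool is forced on the control box with more than 50 N (contact force between tuner and unit above 50 N).
It fails at once if a code wheel is turned (rim moved over 4 mm) (distance of any of wheel0_rim, wheel1_rim, wheel2_rim from where it was at the start of the episode above 0.004 m).
It fails at once if the tin, the pliers or the hoop is moved over 20 mm (distance of any of tin, pliers, hoop from where it was at the start of the episode above 0.02 m).
It also fails if it takes over 72 s, if anything falls off the work surface, if the arm or the gripper's body presses on something with over 40 N, if the wrist force passes 120 N, or if a joint passes its speed limit or range.

ROBOT

A 7-joint arm with a two-finger parallel gripper is mounted at the origin on the work surface. World frame = base frame: x ahead of the robot, y to its left, z up, the work surface at z = 0. Lengths are in mm, angles in rad, forces in N, time in s.
With the tool pointing down it reaches from about 425 to 975 mm from the base axis. Payload 16.7 kg.
Tool frame: the origin (TCP) lies midway between the tips of the shut fingers; the grasp point (between the pads) lies 19 mm behind it; z points along the fingers, y is the direction in which the jaws open and shut (so a half turn about z gives the same grasp; the last joint's range is limited). The gripper opens to 85 mm and grips with 20 to 120 N. Pads are 22 mm wide; open, the fingers measure 114 mm over their backs; the gripper's body (76 mm by 85 mm) begins 54 mm behind the grasp point. The pads swing forward as they close: fully open they stand 13 mm farther back than shut.
Start: joints at [1.121, 0.426, 0.074, 1.606, -0.034, 1.111, -0.067], TCP at [199.316, -644.862, 196.602] pointing down, gripper open.
Joint ranges: [-2.85, 2.85], [-0.5, 2.14], [-1.23, 1.37], [0.21, 2.46], [-1.02, 4.16], [0.16, 2.05], [-2.73, 2.73]. Speed limits (rad/s): [1.89, 1.89, 2.39, 2.39, 3.01, 3.01, 3.01].

INTERFACE

Orientations are given as a unit quaternion [w, x, y, z].
In Python, from bench import status, optics, workorder gives the robot as it stands.
- The arm moves only by the tool servo_tool, never from a script. Its argument "increments" is a list that holds one entry, the list of rows, each a list of 5 numbers: the shift along the tool's x, y, z in mm, then the turn about the tool's z in degrees, then the closure in counts, from 0 (fully open) to 255 (shut). A call has 1 to 20 rows; each row shifts and turns the commanded pose from where the row before left it, along the tool's axes as they then stand; what a row does not reach is not made up. A row lasts 1/12 s, in which the tool goes at most 41.7 mm and 7.16 degrees, less where a joint would pass 70% of its speed; a pose out of reach is approached as far as the arm can. A call is refused whole if a number of a shift passes 41.7 or a number of a turn 7.16, either way. A call with a gripper value outside its range is refused whole. The fingers move at their own pace and stop on an object; "force" is the grip in N (left out, the last holds). Time passes only in rows, so rows that do not move let the fingers close. It gives the time, the measured TCP pose, the force and the opening at its end, in the units of the state.
- status.sense(): the state, without advancing time (a new reading comes with each control period).
- optics.grab_frame(name): name is "side" or "top" or "wrist"; returns (picture, depth): 480x640x3 uint8, blue, green, red; 480x640 float32, mm along the optical axis (not along the pixel's ray), 0 where there is no reading.
- optics.camera_model(name): a dict with "K" (3x3 intrinsics, pixels), "rvec" (rotation vector, rad) and "tvec" (3), from world to camera coordinates, as OpenCV has them. Camera axes: x right, y down, z forward; pixel columns grow to the right and rows downward; lengths in mm; the calibration is good to about 2 mm. A picture is of the moment at which its call begins: read the wrist's pose just before it. camera_model takes no time and is no camera call; for the wrist camera it gives the pose at the moment of the call.
- workorder.hand_in(): hands the job in, once; it reports no verdict.
The state is a dict: "clock": time; "qpos": joint angles; "joint_vel": joint speeds; "effort": joint torques, N m; "eef_pos": TCP position; "ee_rot": TCP orientation; "force": force on the tool from outside, world axes, zero at the start; "moment": the same for the moment, N m; "gripper_width": opening from 0.0 (shut) to 1.0 (fully open).
Only numpy, scipy, OpenCV 4.12 (cv2) and the standard library are available. Lean on these libraries where they do the work, as an engineer would, in place of code of your own. Each camera call takes 0.05 s, during which the arm holds its last target. There are 200 camera calls.

## Working session

There is one attempt and no reset: what is moved stays moved. The work goes in short steps, Python scripts to look and compute and a tool call to move; the robot and the scene stay as the last step left them, time stands still between calls to the robot, and variables do not carry over. Pictures are saved under pics/ and viewed, about 8 in all and at most 12, crops included, and the job is handed in when it is done.

Besides the shell and the picture viewer there is one more tool, called after ">>>" as name(argument=value, ...) on one line, values as JSON. servo_tool: Moves the arm, as the interface text tells. Its arguments: {"type":"object","properties":{"increments":{"type":"array"},"force":{"type":"number"}},"required":["increments"]}

```bash
mkdir -p pics; cat > h.py <<'E'
import numpy as np, cv2
from bench import status, optics, workorder
def grab(n):
    m=optics.camera_model(n); p,d=optics.grab_frame(n); return p,d,m
def cast(m,uv,z):
    K=np.array(m["K"]);R=cv2.Rodrigues(np.array(m["rvec"],float))[0];t=np.array(m["tvec"],float).ravel()
    c=-R.T@t; uv=np.atleast_2d(np.array(uv,float))
    r=(R.T@np.linalg.inv(K)@np.c_[uv,np.ones(len(uv))].T).T
    return c+r*((z-c[2])/r[:,2])[:,None]
def pts(m,d):
    K=np.array(m["K"]);R=cv2.Rodrigues(np.array(m["rvec"],float))[0];t=np.array(m["tvec"],float).ravel()
    v,u=np.mgrid[:d.shape[0],:d.shape[1]]
    P=np.stack([(u-K[0,2])/K[0,0]*d,(v-K[1,2])/K[1,1]*d,d],-1)
    return (P-t)@R
def proj(m,P): return cv2.projectPoints(np.array(P,float).reshape(-1,1,3),np.array(m["rvec"],float),np.array(m["tvec"],float),np.array(m["K"]),None)[0].reshape(-1,2)
E
python3 - <<'E'
from h import *
s=status.sense();print({k:np.round(v,3) for k,v in s.items()})
for n in("top","side"):
    p,d,m=grab(n);cv2.imwrite(f"pics/{n}0.png",p);np.savez(f"{n}0.npz",p=p,d=d,**{k:np.array(v) for k,v in m.items()})
    R=cv2.Rodrigues(np.array(m["rvec"],float))[0];print(n,-R.T@np.array(m["tvec"]).ravel(),R[2],np.array(m["K"])[0,0])
E
```

```text
{'clock': np.float64(0.0), 'qpos': array([ 1.122,  0.427,  0.074,  1.607, -0.034,  1.111, -0.067]), 'joint_vel': array([-0.001,  0.   , -0.001,  0.   , -0.002,  0.   ,  0.   ]), 'effort': array([ 1.0000e-03, -9.4983e+01,  3.7610e+00, -4.6353e+01,  1.9000e-02,
        1.0000e-02,  0.0000e+00]), 'eef_pos': array([ 199.187, -644.457,  195.902]), 'ee_rot': array([-0.001,  0.989,  0.149, -0.   ]), 'force': array([-1.113,  0.482,  0.323]), 'moment': array([ 0.031, -0.029, -0.036]), 'gripper_width': np.float64(0.997)}
top [460.24004106  52.90954489 941.65169045] [ 0.049531   -0.01425371 -0.99867087] 455.26421719652575
side [ 366.50248201 -596.87718832  711.85755455] [ 0.16308053  0.71520756 -0.67961966] 498.29658953904266
```

View pics/top0.png

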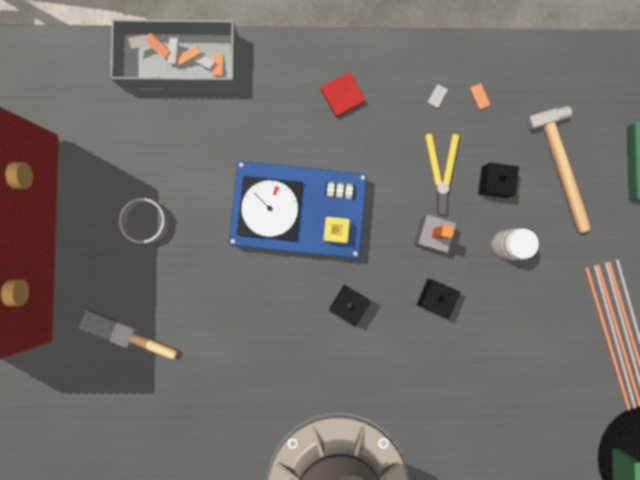

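View pics/side0.png

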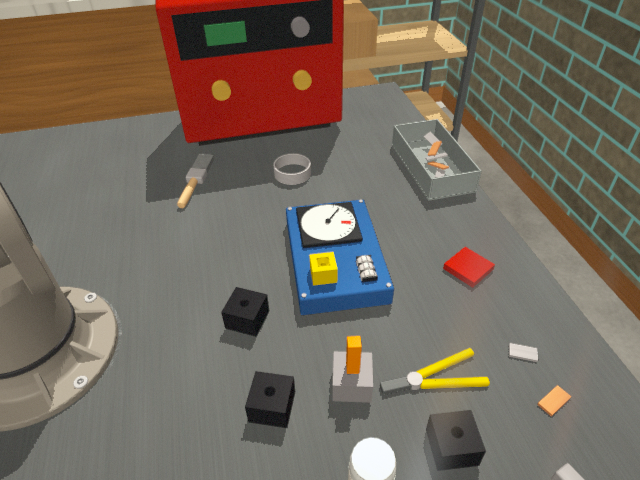

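```bash
python3 - <<'E'
from h import *
f=np.load("top0.npz");m=f;p=f["p"];d=f["d"];hsv=cv2.cvtColor(p,cv2.COLOR_BGR2HSV);W=pts(m,d)
def big(mask,name,z):
    c=max(cv2.findContours(mask.astype(np.uint8),cv2.RETR_EXTERNAL,cv2.CHAIN_APPROX_NONE)[0],key=cv2.contourArea)
    q=cast(m,c[:,0],z)[:,:2].astype(np.float32);r=cv2.minAreaRect(q);print(name,cv2.contourArea(c),[np.round(a,1) for a in r],np.round(np.median(W[mask][:,2]),1));return c
H,S,V=cv2.split(hsv);u=np.arange(640)[None];v=np.arange(480)[:,None]
big((H>100)&(H<125)&(S>120)&(u>200)&(u<400),"unit@45",45)
box=(u>320)&(u<355)&(v>210)&(v<250)
big((H>20)&(H<35)&(S>120)&(W[...,2]>72)&(W[...,2]<90)&box,"boss@80",80)
st=(u>405)&(u<470)&(v>205)&(v<265)
o=(H>5)&(H<20)&(S>150)&st
big(o&(W[...,2]>108),"handle top@116",116)
g=(W[...,2]>40)&(W[...,2]<52)&st
big(g,"stand@46",46)
big((W[...,2]>78)&(W[...,2]<92)&(u>480)&(u<550)&(v>215)&(v<270),"tin@85",85)
# meter
me=(u>235)&(u<305)&(v>170)&(v<245)
red=((H<6)|(H>172))&(S>120)&me
print("red",cast(m,np.argwhere(red)[:,::-1].mean(0),55), red.sum())
crop=cv2.resize(p[165:255,230:370],None,fx=5,fy=5,interpolation=cv2.INTER_CUBIC)
crop2=cv2.resize(p[205:265,405:475],None,fx=5,fy=5,interpolation=cv2.INTER_CUBIC)
out=np.zeros((760,700,3),np.uint8);out[:450]=crop;out[455:755,:350]=crop2
f2=np.load("side0.npz");out[455:755,355:]=cv2.resize(f2["p"][320:420,310:425],(345,300))
cv2.imwrite("pics/c1.png",cv2.resize(out,None,fx=.78,fy=.78))
E
```

```text
unit@45 10507.0 [array([555.3,  80.3]), array([256.4, 166.9]), np.float64(84.3)] 44.6
boss@80 450.5 [array([513.3,   6.4]), array([42.8, 41.4]), np.float64(84.4)] 79.2
handle top@116 84.5 [array([ 507.7, -192.6]), array([20.5, 16.9]), np.float64(76.0)] 115.3
stand@46 620.0 [array([ 509.5, -194.1]), array([61.1, 60.7]), np.float64(73.1)] 45.5
tin@85 632.0 [array([ 488.4, -347.8]), array([54.2, 55.5]), np.float64(33.1)] 84.4
red [[592.4137143  124.26036079  55.        ]] 17
```

View pics/c1.png

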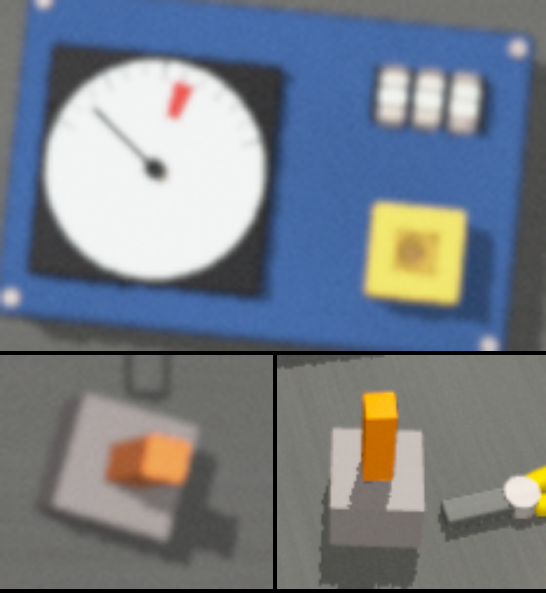

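>>> servo_tool(increments=[[[24,-19,-2,0,0],[24,-19,-2,0,0],[24,-19,-2,0,0],[24,-19,-2,0,0],[24,-19,-2,0,0],[24,-19,-2,0,0],[24,-19,-2,0,0],[24,-19,-2,0,0],[24,-19,-2,0,0],[24,-19,-2,0,0],[24,-19,-2,0,0],[24,-19,-2,0,0],[24,-19,-2,0,0],[24,-19,-2,0,0],[24,-19,-2,0,0],[24,-19,-2,0,0],[24,-19,-2,0,0],[20,-17,0,0,0],[0,0,0,0,0]]], force=40)

```text
clock: 1.68
eef_pos: [510.4, -188.4, 230.5]
ee_rot: [-0.001, 0.988, 0.152, 0.001]
force: [-0.2, 1.1, 0.4]
gripper_width: 1.0
```

```bash
cat > look.py <<'E'
import sys
from h import *
n=sys.argv[1]
s=status.sense();print({k:np.round(s[k],3) for k in("clock","eef_pos","ee_rot","qpos","force","gripper_width")})
p,d,m=grab("wrist");cv2.imwrite(f"pics/{n}.png",p);np.savez(f"{n}.npz",p=p,d=d,**{k:np.array(v) for k,v in m.items()})
R=cv2.Rodrigues(np.array(m["rvec"],float))[0];print(-R.T@np.array(m["tvec"]).ravel(),R.round(2).tolist())
E
python3 look.py w1
python3 - <<'E'
from h import *
f=np.load("w1.npz");p=f["p"];W=pts(f,f["d"]);hsv=cv2.cvtColor(p,cv2.COLOR_BGR2HSV);H,S,V=cv2.split(hsv)
o=(H>5)&(H<20)&(S>150)
for zr,z in(((110,122),116),):
    k=o&(W[...,2]>zr[0])&(W[...,2]<zr[1])&(abs(W[...,0]-508)<40)&(abs(W[...,1]+193)<40)
    if k.sum()>20:
        c=max(cv2.findContours(k.astype(np.uint8),cv2.RETR_EXTERNAL,cv2.CHAIN_APPROX_NONE)[0],key=cv2.contourArea)
        print(cv2.minAreaRect(cast(f,c[:,0],z)[:,:2].astype(np.float32)),W[k].mean(0),k.sum())
k=(W[...,2]>42)&(W[...,2]<50)&(abs(W[...,0]-509)<45)&(abs(W[...,1]+194)<45)
if k.sum()>20:
    c=np.argwhere(k)[:,::-1];print("stand",cv2.minAreaRect(cast(f,c,46)[:,:2].astype(np.float32)))
E
```

```text
{'clock': np.float64(1.683), 'eef_pos': array([ 510.366, -188.369,  230.528]), 'ee_rot': array([-0.001,  0.988,  0.152,  0.001]), 'qpos': array([ 0.443,  0.194, -0.237,  1.848,  0.048,  1.105, -1.076]), 'force': array([-0.209,  1.056,  0.371]), 'gripper_width': np.float64(1.0)}
[ 583.13948124 -165.12513822  407.48927922] [[0.3, -0.95, -0.0], [-0.91, -0.29, 0.3], [-0.28, -0.09, -0.96]]
((510.4210510253906, -193.7666015625), (19.589326858520508, 19.469785690307617), 78.98859405517578) [ 510.44004792 -193.68449326  115.29309571] 515
stand ((509.0072326660156, -194.35496520996094), (60.15625, 60.30376434326172), 73.20068359375)
```

View pics/w1.png

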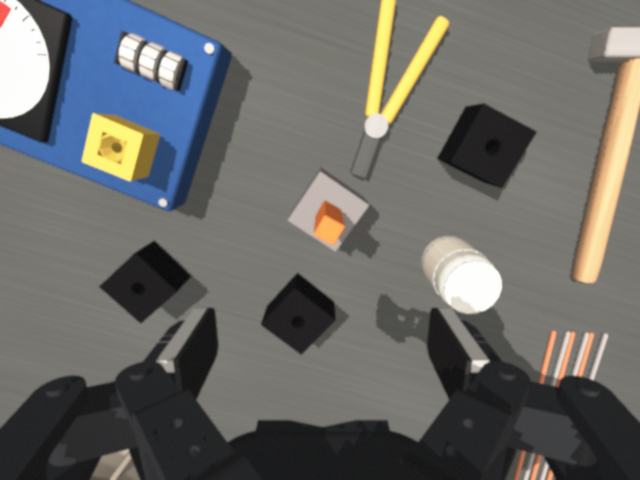

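>>> servo_tool(increments=[[[-1.6,5.1,8,0,0],[0,0,8,-6.84,0],[0,0,8,-6.84,0],[0,0,8,-6.84,0],[0,0,8,-6.84,0],[0,0,8,-6.84,0],[0,0,8,-6.84,0],[0,0,8,-6.84,0],[0,0,8,-6.84,0],[0,0,8,-6.84,0],[0,0,15,0,0],[0,0,15,0,0],[0,0,15,0,0],[0,0,15,0,0],[0,0,12,0,0],[0,0,6.5,0,0],[0,0,0,0,0]]])

```text
clock: 3.15
eef_pos: [506.6, -199.5, 70.6]
ee_rot: [-0.001, 0.773, 0.634, -0.001]
force: [-0.1, 0.3, -0.1]
gripper_width: 1.003
```

```bash
python3 look.py w2
python3 - <<'E'
from h import *
f=np.load("w2.npz");p=f["p"];W=pts(f,f["d"]);hsv=cv2.cvtColor(p,cv2.COLOR_BGR2HSV);H,S,V=cv2.split(hsv)
k=(H>5)&(H<20)&(S>150)&(W[...,2]>110)&(W[...,2]<122)&(abs(W[...,0]-508)<40)&(abs(W[...,1]+193)<40)
c=max(cv2.findContours(k.astype(np.uint8),cv2.RETR_EXTERNAL,cv2.CHAIN_APPROX_NONE)[0],key=cv2.contourArea)
print(cv2.minAreaRect(cast(f,c[:,0],116)[:,:2].astype(np.float32)),k.sum())
E
```

```text
{'clock': np.float64(3.15), 'eef_pos': array([ 506.552, -199.546,   70.562]), 'ee_rot': array([-0.001,  0.773,  0.634, -0.001]), 'qpos': array([ 0.548,  0.391, -0.353,  1.991,  0.186,  0.793, -0.109]), 'force': array([-0.09 ,  0.279, -0.071]), 'gripper_width': np.float64(1.003)}
[ 522.35496969 -124.46833224  247.38949901] [[0.98, -0.2, -0.0], [-0.19, -0.94, 0.3], [-0.06, -0.29, -0.95]]
((508.9880065917969, -191.8838653564453), (21.56444549560547, 18.755155563354492), 77.57112884521484) 545
```

View pics/w2.png

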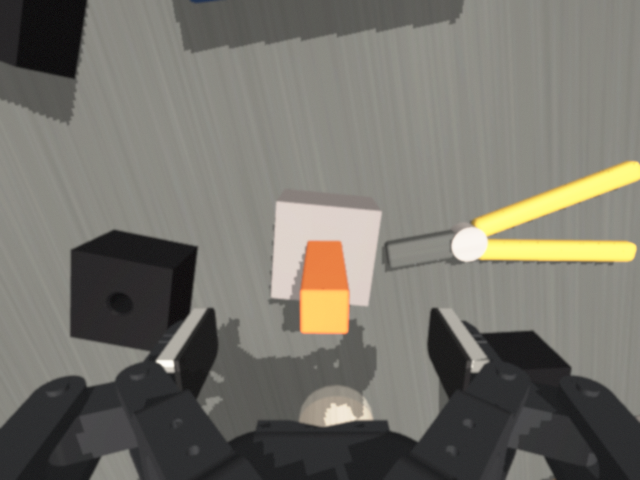

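>>> servo_tool(increments=[[[3.3,0.8,0,0,0],[3.3,0.8,0,0,0],[0,0,0,0,0],[0,0,0,0,120],[0,0,0,0,180],[0,0,0,0,255],[0,0,0,0,255],[0,0,0,0,255],[0,0,0,0,255],[0,0,0,0,255],[0,0,0,0,255],[0,0,0,0,255]]], force=50)

```text
clock: 4.2
eef_pos: [510.7, -192.9, 72.3]
ee_rot: [0.0, 0.773, 0.634, 0.0]
force: [-1.8, -0.1, 5.6]
gripper_width: 0.213
```

>>> servo_tool(increments=[[[0,0,-1,0,255],[0,0,-4,0,255],[0,0,-10,0,255],[0,0,-15,0,255],[0,0,-15,0,255],[0,0,-15,0,255],[0,0,-15,0,255],[0,0,-15,0,255],[0,0,-10,0,255],[0,0,0,0,255],[0,0,0,0,255],[0,0,0,0,255]]])

```text
clock: 5.2
eef_pos: [510.3, -192.7, 171.5]
ee_rot: [-0.0, 0.773, 0.634, -0.0]
force: [-0.7, 0.1, -0.8]
gripper_width: 0.214
```

```bash
python3 look.py w3; python3 - <<'E'
from h import *
s=status.sense()
a=2*np.arctan2(s["ee_rot"][2],s["ee_rot"][1]);print("yaw",np.degrees(a)%180)
p,d,m=grab("side");np.savez("s3.npz",p=p,d=d,**{k:np.array(v) for k,v in m.items()})
e=s["eef_pos"];c=proj(m,[e])[0].astype(int);print(c)
y,x=max(c[1]-90,0),max(c[0]-90,0);a=cv2.resize(p[y:y+180,x:x+180],(540,540))
q=np.load("w3.npz")["p"];cv2.imwrite("pics/c3.png",np.hstack([a[:390],cv2.resize(q,None,fx=.4,fy=.4)[:0].reshape(0,256,3) if 0 else cv2.copyMakeBorder(cv2.resize(q,None,fx=.4,fy=.4),0,390-192,0,0,cv2.BORDER_CONSTANT)]))
E
```

```text
{'clock': np.float64(5.2), 'eef_pos': array([ 510.264, -192.736,  171.495]), 'ee_rot': array([-0.   ,  0.773,  0.634, -0.   ]), 'qpos': array([ 0.566,  0.266, -0.38 ,  1.904,  0.117,  0.994, -0.062]), 'force': array([-0.68 ,  0.068, -0.777]), 'gripper_width': np.float64(0.214)}
[ 525.72647693 -117.61449415  348.34508741] [[0.98, -0.2, -0.0], [-0.19, -0.94, 0.3], [-0.06, -0.29, -0.95]]
yaw 78.73507534606466
[356 315]
```

View pics/c3.png

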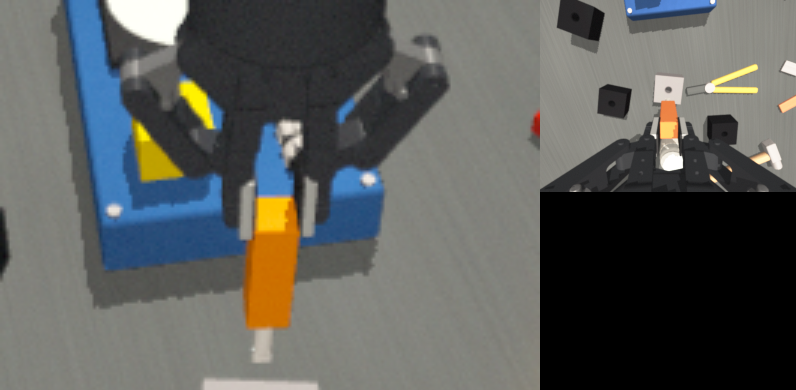

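```bash
cat > hand.py <<'E'
from h import *
def ana(f,n,e):
    p=f["p"];W=pts(f,f["d"]);H,S,V=cv2.split(cv2.cvtColor(p,cv2.COLOR_BGR2HSV))
    k=(H>5)&(H<22)&(S>150)&(np.hypot(W[...,0]-e[0],W[...,1]-e[1])<30)&(W[...,2]>e[2]-80)
    Q=W[k];z=Q[:,2];print(n,k.sum(),"z range",np.percentile(z,[1,50,99]).round(1))
    zt=np.percentile(z,98);c=k&(W[...,2]>zt-3)
    print(" top z",np.median(W[c][:,2]),"rect",cv2.minAreaRect(W[c][:,:2].astype(np.float32)),c.sum())
    return k,W
E
python3 - <<'E'
from hand import *
e=status.sense()["eef_pos"]
for n in("w3","s3"):
    f=np.load(n+".npz");k,W=ana(f,n,e)
# white shank in side view
f=np.load("s3.npz");W=pts(f,f["d"]);p=f["p"];H,S,V=cv2.split(cv2.cvtColor(p,cv2.COLOR_BGR2HSV))
v,u=np.mgrid[:480,:640];k=(np.hypot(W[...,0]-e[0],W[...,1]-e[1])<20)&(W[...,2]<e[2]-20)&(W[...,2]>60)
Q=W[k&(S<80)];print("shank",len(Q),Q[:,2].min(),Q[:,2].max(),Q.mean(0))
E
```

```text
w3 2660 z range [149.4 198.3 222.1]
 top z 219.48310319184347 rect ((511.2074279785156, -190.4661102294922), (18.141502380371094, 18.459300994873047), 78.77904510498047) 101
s3 569 z range [149.  185.9 226. ]
 top z 215.5417829630395 rect ((511.352783203125, -200.39279174804688), (26.590126037597656, 13.790254592895508), 29.467641830444336) 70
shank 69 108.48151002374414 137.59727854776781 [ 506.09572685 -197.20042686  123.04667379]
```

>>> servo_tool(increments=[[[10,-1.8,0,0,255],[19.6,-3.7,0,0,255],[19.6,-3.7,0,0,255],[19.6,-3.7,0,0,255],[19.6,-3.7,0,0,255],[19.6,-3.6,0,0,255],[19.6,-3.6,0,0,255],[19.6,-3.6,0,0,255],[19.6,-3.6,0,0,255],[19.6,-3.6,0,0,255],[9.3,-1.9,0,0,255],[0,0,0,0,255],[0,0,0,0,255],[0,0,0,0,255]]])

```text
clock: 6.47
eef_pos: [513.0, 5.4, 171.9]
ee_rot: [-0.0, 0.773, 0.634, -0.0]
force: [0.4, -0.6, -1.3]
gripper_width: 0.213
```

```bash
python3 look.py w4; python3 - <<'E'
from hand import *
s=status.sense();e=s["eef_pos"]
a=2*np.arctan2(s["ee_rot"][2],s["ee_rot"][1]);print("yaw",np.degrees(a))
p,d,m=grab("side");np.savez("s4.npz",p=p,d=d,**{k:np.array(v) for k,v in m.items()})
for n in("w4","s4"):
    f=np.load(n+".npz");ana(f,n,e)
    p=f["p"];W=pts(f,f["d"]);H,S,V=cv2.split(cv2.cvtColor(p,cv2.COLOR_BGR2HSV))
    k=(H>22)&(H<35)&(S>120)&(abs(W[...,2]-80)<3)&(np.hypot(W[...,0]-513,W[...,1]-6)<45)
    c=max(cv2.findContours(k.astype(np.uint8),cv2.RETR_EXTERNAL,cv2.CHAIN_APPROX_NONE)[0],key=cv2.contourArea)
    print("boss",cv2.minAreaRect(cast(f,c[:,0],80)[:,:2].astype(np.float32)),k.sum())
# expected shank line
m=np.load("s4.npz")
P=[[e[0],e[1],e[2]-26-h] for h in(0,10,20,30,38)];print("expected shank axis px",proj(m,P).round(1).tolist())
pm=m["p"];b=proj(m,[[513,6.3,80]])[0];print("bore px",b)
x,y=int(b[0])-60,int(b[1])-80
A=cv2.resize(pm[y:y+130,x:x+130],(585,585),interpolation=cv2.INTER_CUBIC);print("crop",x,y,4.5)
cv2.imwrite("pics/c4.png",A)
q=np.load("w4.npz")["p"];cv2.imwrite("pics/c4.png",A)
E
```

```text
{'clock': np.float64(6.467), 'eef_pos': array([512.973,   5.373, 171.943]), 'ee_rot': array([-0.   ,  0.773,  0.634, -0.   ]), 'qpos': array([ 0.303,  0.225, -0.499,  1.966,  0.129,  0.982, -0.455]), 'force': array([ 0.371, -0.559, -1.256]), 'gripper_width': np.float64(0.213)}
[528.42682524  80.61123171 348.71316424] [[0.98, -0.2, 0.0], [-0.19, -0.94, 0.3], [-0.06, -0.29, -0.95]]
yaw 78.65843667822408
w4 4025 z range [149.2 213.4 221.1]
 top z 215.5367349435945 rect ((513.52099609375, 5.788088798522949), (22.58806610107422, 18.575666427612305), 79.17195892333984) 1512
boss ((513.9249267578125, 7.586048126220703), (43.72929763793945, 43.37635803222656), 84.18669128417969) 1986
s4 463 z range [149.4 190.9 220.6]
 top z 216.63204246922442 rect ((511.884033203125, 1.0778913497924805), (19.724464416503906, 18.85095977783203), 75.17890167236328) 84
boss ((512.5729370117188, 4.7029876708984375), (47.931034088134766, 43.86829376220703), 84.024169921875) 413
expected shank axis px [[322.6, 234.7], [322.7, 239.1], [322.7, 243.3], [322.8, 247.6], [322.8, 250.9]]
bore px [322.87316618 261.69765648]
crop 262 181 4.5
```

View pics/c4.png

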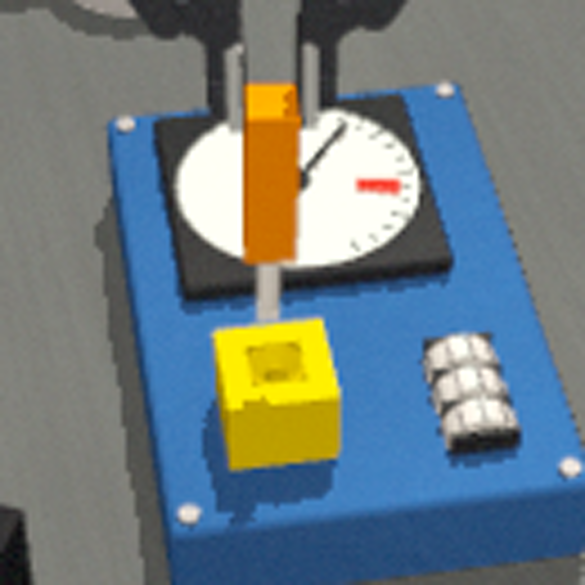

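View pics/w4.png

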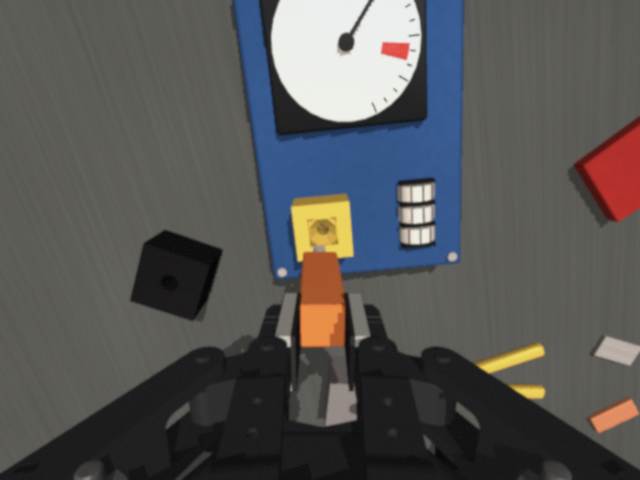

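>>> servo_tool(increments=[[[2.2,0.8,5,0,255],[0,0,10,0,255],[0,0,5,0,255],[0,0,4,0,255],[0,0,4,0,255],[0,0,4,0,255],[0,0,3,0,255],[0,0,3,0,255],[0,0,0,0,255],[0,0,0,0,255]]])

```text
clock: 7.4
eef_pos: [514.5, 8.2, 134.1]
ee_rot: [0.0, 0.773, 0.634, 0.0]
force: [2.1, -0.7, -1.0]
gripper_width: 0.214
```

>>> servo_tool(increments=[[[0,0,3,0,255],[0,0,3,0,255],[0,0,3,0,255],[0,0,2,0,255],[0,0,0,0,255],[0,0,0,0,255]]])

```text
clock: 7.9
eef_pos: [514.3, 8.2, 122.9]
ee_rot: [-0.0, 0.773, 0.634, -0.0]
force: [3.1, -0.7, -2.2]
gripper_width: 0.216
```

>>> servo_tool(increments=[[[0.1,0.5,0,0,255],[0,0,2,0,255],[0,0,1,0,255],[0,0,0,0,255],[0,0,0,0,255]]])

```text
clock: 8.32
eef_pos: [514.7, 8.2, 120.0]
ee_rot: [-0.0, 0.773, 0.634, -0.0]
force: [2.9, 0.0, -2.0]
gripper_width: 0.213
```

>>> servo_tool(increments=[[[0,0,1,0,255],[0,0,1,0,255],[0,0,1,0,255],[0,0,0,0,255],[0,0,0,0,255]]])

```text
clock: 8.73
eef_pos: [514.8, 8.2, 117.0]
ee_rot: [-0.0, 0.773, 0.634, -0.0]
force: [2.8, -0.4, -0.8]
gripper_width: 0.216
```

>>> servo_tool(increments=[[[0,0,0.7,0,255],[0,0,0.7,0,255],[0,0,0,0,255],[0,0,0,0,255]]])

```text
clock: 9.07
eef_pos: [515.2, 8.3, 116.2]
ee_rot: [0.0, 0.773, 0.634, 0.0]
force: [1.0, 0.2, 7.9]
gripper_width: 0.212
```

>>> servo_tool(increments=[[[0,0,0,-5,255],[0,0,0,-5,255],[0,0,0,-5,255],[0,0,0,-5,255],[0,0,0,-5,255],[0,0,0,-5,255],[0,0,0,0,255]]])

```text
clock: 9.65
eef_pos: [515.3, 8.5, 116.3]
ee_rot: [0.0, 0.58, 0.815, 0.0]
force: [0.2, -0.0, 10.3]
gripper_width: 0.212
```

>>> servo_tool(increments=[[[0,0,0,-5,255],[0,0,0,-5,255],[0,0,0,-5,255],[0,0,0,-5,255],[0,0,0,-5,255],[0,0,0,-5,255],[0,0,0,0,255]]])

```text
clock: 10.23
eef_pos: [515.1, 8.4, 116.3]
ee_rot: [0.0, 0.35, 0.937, 0.0]
force: [-1.8, 0.8, 11.4]
gripper_width: 0.216
```

>>> servo_tool(increments=[[[0,0,0,-5,255],[0,0,0,-5,255],[0,0,0,-5,255],[0,0,0,-5,255],[0,0,0,-5,255],[0,0,0,-5,255],[0,0,0,0,255]]])

```text
clock: 10.82
eef_pos: [514.7, 8.4, 116.1]
ee_rot: [-0.0, 0.095, 0.995, -0.0]
force: [-1.8, 0.7, 11.7]
gripper_width: 0.215
```

>>> servo_tool(increments=[[[0,0,0,-5,255],[0,0,0,-5,255],[0,0,0,-5,255],[0,0,0,-5,255],[0,0,0,-5,255],[0,0,0,-5,255],[0,0,0,0,255]]])

```text
clock: 11.4
eef_pos: [513.9, 8.1, 115.3]
ee_rot: [-0.001, -0.165, 0.986, 0.0]
force: [-3.2, 0.1, 1.7]
gripper_width: 0.215
```

>>> servo_tool(increments=[[[0,0,1,0,255],[0,0,1,0,255],[0,0,1,0,255],[0,0,0,0,255],[0,0,0,0,255]]])

```text
clock: 11.82
eef_pos: [514.4, 8.3, 112.5]
ee_rot: [-0.0, -0.162, 0.987, -0.0]
force: [-3.8, -0.1, 1.8]
gripper_width: 0.214
```

```bash
python3 look.py w5; python3 - <<'E'
from h import *
s=status.sense();print(s["moment"])
p,d,m=grab("top");np.savez("t5.npz",p=p,d=d,**{k:np.array(v) for k,v in m.items()})
q=np.load("w5.npz")["p"]
a=cv2.resize(p[150:270,220:380],(640,480));cv2.imwrite("pics/c5.png",cv2.resize(np.hstack([a,q]),None,fx=.62,fy=.62))
E
```

```text
{'clock': np.float64(11.817), 'eef_pos': array([514.444,   8.251, 112.545]), 'ee_rot': array([-0.   , -0.162,  0.987, -0.   ]), 'qpos': array([ 0.61 ,  0.397, -0.903,  2.002,  0.39 ,  0.924,  1.4  ]), 'force': array([-3.839, -0.141,  1.783]), 'gripper_width': np.float64(0.214)}
[443.12280909 -15.24748559 289.43829897] [[-0.32, 0.95, -0.0], [0.91, 0.3, 0.3], [0.28, 0.09, -0.95]]
[0.14048569 1.23303935 0.0167085 ]
```

View pics/c5.png

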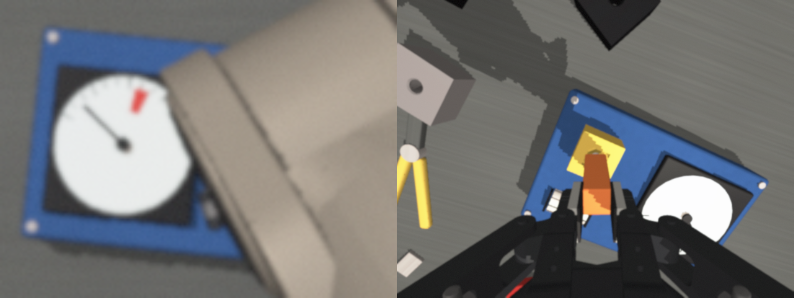

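```bash
cat > meter.py <<'E'
from h import *
def meter(f):
    p=f["p"];z=56
    n=300;xs,ys=np.meshgrid(np.arange(-50,50,.4),np.arange(-50,50,.4),indexing="ij")
    P0=np.array([555.8,135.5])
    def samp(P0):
        uv=proj(f,np.stack([P0[0]+xs,P0[1]+ys,np.full_like(xs,z)],-1)).reshape(*xs.shape,2).astype(np.float32)
        return cv2.remap(p,uv[...,0],uv[...,1],cv2.INTER_CUBIC)
    for _ in range(3):
        I=samp(P0);V=I.max(-1);r=np.hypot(xs,ys)
        w=np.clip(150-V.astype(float),0,None)*(r<8);P0=P0+[(w*xs).sum()/w.sum(),(w*ys).sum()/w.sum()]
    I=samp(P0).astype(float);H,S,V=cv2.split(cv2.cvtColor(I.astype(np.uint8),cv2.COLOR_BGR2HSV))
    th=np.arctan2(ys,xs)
    red=((H<8)|(H>170))&(S>100)&(V>90)&(r<46)&(r>20)
    b=np.arctan2(ys[red].mean(),xs[red].mean()) if red.any() else np.nan
    A=np.radians(np.arange(-180,180,.5));R=np.arange(12,34,.5)
    px=lambda a:((50+R*np.cos(a))/.4,(50+R*np.sin(a))/.4)
    G=I.min(-1).astype(np.float32)
    D=I.max(-1).astype(np.float32) # dark in every channel
    prof=np.array([cv2.remap(D,px(a)[1][None].astype(np.float32),px(a)[0][None].astype(np.float32),cv2.INTER_LINEAR).mean() for a in A])
    i=prof.argmin();j=np.arange(i-8,i+9)%len(A);w=np.clip(np.median(prof)-prof[j]-5,0,None);a=A[i]+(w*np.radians(np.arange(-8,9)*.5)).sum()/w.sum()
    print("pivot",P0.round(1),"needle",round(a,3),"band",round(b,3),red.sum(),"cw remaining",round(a-b,3),"contrast",prof[i].round(),np.median(prof).round())
if __name__=="__main__":
    import sys
    if len(sys.argv)>1:
        for k in sys.argv[1:]: meter(np.load(k))
    else:
        p,d,m=grab("top");m=dict(m);m["p"]=p;cv2.imwrite("pics/m.png",p);meter(m);s=status.sense();print(s["clock"],s["eef_pos"].round(1),s["qpos"][[0,6]].round(2),s["moment"].round(2),(2*np.degrees(np.arctan2(s["ee_rot"][2],s["ee_rot"][1]))).round(1))
E
python3 meter.py top0.npz t5.npz
```

```text
pivot [557. 136.] needle 0.794 band -0.327 591 cw remaining 1.121 contrast 187.0 243.0
pivot [557.1 136. ] needle 0.795 band -0.327 651 cw remaining 1.122 contrast 167.0 235.0
```

>>> servo_tool(increments=[[[0,0,0.5,6,255],[0,0,0,6,255],[0,0,0,6,255],[0,0,0,6,255],[0,0,0,6,255],[0,0,0,6,255],[0,0,0,6,255],[0,0,0,6,255],[0,0,0,6,255],[0,0,0,6,255],[0,0,0,0,255],[0,0,0,0,255]]])

```text
clock: 12.92
eef_pos: [515.1, 8.4, 112.4]
ee_rot: [0.0, 0.351, 0.936, -0.0]
force: [-2.5, -0.0, 3.9]
gripper_width: 0.217
```

```bash
python3 meter.py
```

```text
pivot [557.5 135.9] needle 0.306 band -0.33 650 cw remaining 0.636 contrast 162.0 236.0
12.9667 [515.    8.3 112.4] [0.44 0.46] [0.04 0.7  0.08] 139.0
```

>>> servo_tool(increments=[[[0,0,0,6,255],[0,0,0,6,255],[0,0,0,6,255],[0,0,0,6,255],[0,0,0,6,255],[0,0,0,6,255],[0,0,0,6,255],[0,0,0,6,255],[0,0,0,6,255],[0,0,0,3,255],[0,0,0,0,255],[0,0,0,0,255]]])

```text
clock: 13.97
eef_pos: [515.3, 8.3, 112.4]
ee_rot: [0.0, 0.755, 0.656, 0.0]
force: [-0.3, -0.8, 3.8]
gripper_width: 0.216
```

```bash
python3 meter.py
```

```text
pivot [557.5 135.6] needle -0.193 band -0.315 715 cw remaining 0.122 contrast 145.0 237.0
14.0167 [515.3   8.3 112.4] [ 0.28 -0.45] [-0.06 -0.12  0.08] 82.0
```

>>> servo_tool(increments=[[[0,0,0,5,255],[0,0,0,5,255],[0,0,0,4.5,255],[0,0,0,0,255],[0,0,0,0,255],[0,0,0,0,255],[0,0,0,0,255],[0,0,0,0,255]]])

```text
clock: 14.68
eef_pos: [515.1, 8.2, 112.4]
ee_rot: [0.0, 0.832, 0.554, 0.0]
force: [1.8, -1.0, 4.2]
gripper_width: 0.215
```

```bash
python3 meter.py; python3 - <<'E'
import cv2
cv2.imwrite("pics/m1.png",cv2.resize(cv2.imread("pics/m.png")[150:270,220:380],(640,480),interpolation=cv2.INTER_CUBIC))
E
```

```text
pivot [557.5 135.6] needle -0.322 band -0.322 510 cw remaining -0.0 contrast 143.0 237.0
14.7333 [515.1   8.2 112.3] [ 0.24 -0.69] [-0.33 -0.6  -0.01] 67.3
```

View pics/m1.png

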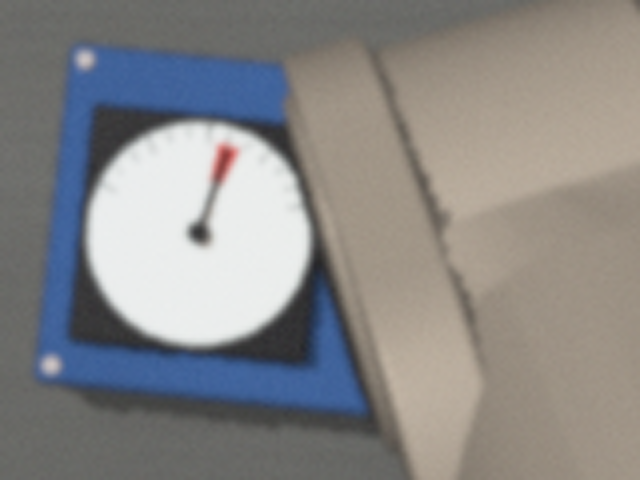

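>>> servo_tool(increments=[[[0,0,-1,0,255],[0,0,-2,0,255],[0,0,-3,0,255],[0,0,-4,0,255],[0,0,-5,0,255],[0,0,-6,0,255],[0,0,-8,0,255],[0,0,-10,0,255],[0,0,-10,-5.7,255],[0,0,-10,-5.7,255],[0,0,0,0,255],[0,0,0,0,255]]])

```text
clock: 15.73
eef_pos: [515.0, 8.2, 172.0]
ee_rot: [0.0, 0.775, 0.632, 0.0]
force: [-0.5, -1.1, -1.1]
gripper_width: 0.216
```

```bash
python3 meter.py
```

```text
pivot [557.5 135.5] needle -0.322 band -0.323 510 cw remaining 0.001 contrast 139.0 234.0
15.7833 [514.7   8.1 171.4] [ 0.28 -0.46] [0.07 0.03 0.04] 78.4
```

Needle stays in the middle of the band. Back to the stand.

>>> servo_tool(increments=[[[-10,1.8,0,0,255],[-19.8,3.5,0,0,255],[-19.8,3.5,0,0,255],[-19.8,3.5,0,0,255],[-19.8,3.5,0,0,255],[-19.8,3.5,0,0,255],[-19.8,3.5,0,0,255],[-19.8,3.5,0,0,255],[-19.8,3.5,0,0,255],[-19.8,3.5,0,0,255],[-10.6,1.5,0,0,255],[0,0,0,0,255],[0,0,0,0,255],[0,0,0,0,255]]])

```text
clock: 16.95
eef_pos: [509.7, -192.5, 171.0]
ee_rot: [-0.0, 0.774, 0.634, 0.0]
force: [0.7, -0.4, 0.0]
gripper_width: 0.211
```

```bash
python3 look.py w6; python3 - <<'E'
from hand import *
e=status.sense()["eef_pos"];p,d,m=grab("side");np.savez("s6.npz",p=p,d=d,**{k:np.array(v) for k,v in m.items()})
for n in("w6","s6"):
    f=np.load(n+".npz");ana(f,n,e)
    W=pts(f,f["d"]);k=(abs(W[...,2]-46)<4)&(abs(W[...,0]-509)<42)&(abs(W[...,1]+194)<42)
    print("stand",cv2.minAreaRect(cast(f,np.argwhere(k)[:,::-1],46)[:,:2].astype(np.float32)))
f=np.load("s6.npz");pm=f["p"];b=proj(f,[[509.2,-194.3,46]])[0];print("hole px",b,"tip px",proj(f,[e-[0,0,64]]))
x,y=int(b[0])-60,int(b[1])-90
cv2.imwrite("pics/c6.png",cv2.resize(pm[y:y+130,x:x+130],(585,585),interpolation=cv2.INTER_CUBIC));print(x,y)
E
```

```text
{'clock': np.float64(16.95), 'eef_pos': array([ 509.715, -192.513,  171.005]), 'ee_rot': array([-0.   ,  0.774,  0.634,  0.   ]), 'qpos': array([ 0.551,  0.264, -0.362,  1.907,  0.11 ,  0.991, -0.057]), 'force': array([ 0.744, -0.414,  0.025]), 'gripper_width': np.float64(0.211)}
[ 525.22211292 -117.4489839   347.88671628] [[0.98, -0.2, 0.0], [-0.19, -0.94, 0.3], [-0.06, -0.29, -0.95]]
w6 2681 z range [148.9 197.9 222.3]
 top z 218.9883413784414 rect ((510.5897521972656, -190.53688049316406), (18.876171112060547, 18.467443466186523), 78.91032409667969) 103
stand ((509.2355041503906, -194.06924438476562), (60.683021545410156, 59.8931884765625), 73.22798919677734)
s6 574 z range [147.9 186.5 219.2]
 top z 215.2413491128329 rect ((508.35205078125, -195.76419067382812), (18.55469512939453, 19.968442916870117), 80.17721557617188) 75
stand ((507.9571838378906, -196.3966522216797), (63.213157653808594, 60.1080436706543), 74.84703063964844)
hole px [353.04373436 368.0580357 ] tip px [[354.35994546 343.42497794]]
293 278
```

View pics/c6.png

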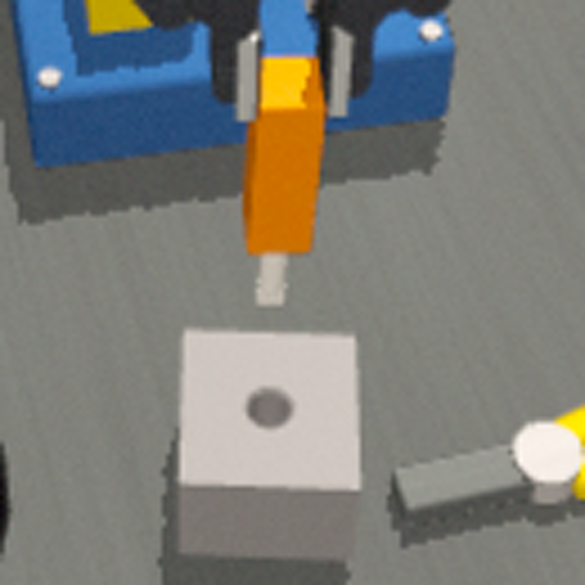

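>>> servo_tool(increments=[[[-0.9,0,8,0,255],[0,0,12,0,255],[0,0,12,0,255],[0,0,8,0,255],[0,0,6,0,255],[0,0,6,0,255],[0,0,6,0,255],[0,0,6,0,255],[0,0,6,0,255],[0,0,0,0,255],[0,0,0,0,255]]])

```text
clock: 17.97
eef_pos: [509.5, -194.4, 101.0]
ee_rot: [-0.0, 0.774, 0.634, -0.0]
force: [-0.1, -0.3, 0.1]
gripper_width: 0.216
```

>>> servo_tool(increments=[[[0,0,6,0,255],[0,0,6,0,255],[0,0,6,0,255],[0,0,4,0,255],[0,0,3,0,255],[0,0,2,0,255],[0,0,1,0,255],[0,0,1,0,255],[0,0,0,0,255],[0,0,0,0,255]]])

```text
clock: 18.8
eef_pos: [509.8, -194.4, 72.4]
ee_rot: [0.0, 0.774, 0.634, 0.0]
force: [0.3, -0.1, 0.0]
gripper_width: 0.212
```

>>> servo_tool(increments=[[[0,0,0.5,0,255],[0,0,0.5,0,255],[0,0,0.5,0,255],[0,0,0,0,255],[0,0,0,0,255]]])

```text
clock: 19.22
eef_pos: [510.3, -194.6, 72.1]
ee_rot: [0.001, 0.774, 0.634, 0.0]
force: [-5.8, 2.9, 21.5]
gripper_width: 0.214
```

>>> servo_tool(increments=[[[0,0,-1.0,0,255],[0,0,0,0,255],[0,0,0,0,170],[0,0,0,0,100],[0,0,0,0,0],[0,0,0,0,0],[0,0,0,0,0],[0,0,0,0,0],[0,0,0,0,0],[0,0,0,0,0]]])

```text
clock: 20.05
eef_pos: [509.6, -194.4, 71.7]
ee_rot: [-0.0, 0.774, 0.634, 0.0]
force: [-0.1, 0.6, -0.1]
gripper_width: 1.001
```

>>> servo_tool(increments=[[[0,0,-5,0,0],[0,0,-15,0,0],[0,0,-20,0,0],[0,0,-20,0,0],[0,0,-20,0,0],[0,0,-20,0,0],[0,0,-20,0,0],[0,0,-20,0,0],[0,0,0,0,0],[0,0,0,0,0],[0,0,0,0,0]]])

```text
clock: 20.97
eef_pos: [509.3, -194.4, 211.5]
ee_rot: [-0.0, 0.774, 0.634, -0.0]
force: [0.3, -0.5, -1.4]
gripper_width: 1.0
```

```bash
python3 look.py w7; python3 meter.py; python3 - <<'E'
from hand import *
e=np.array([510,-194,72.]);p,d,m=grab("side")
f=np.load("w7.npz");k,W=ana(f,"w7",e)
k2=(abs(W[...,2]-46)<4)&(abs(W[...,0]-509)<42)&(abs(W[...,1]+194)<42)
print("stand",cv2.minAreaRect(cast(f,np.argwhere(k2)[:,::-1],46)[:,:2].astype(np.float32)))
t=k&(abs(W[...,2]-115.5)<5);c=max(cv2.findContours(t.astype(np.uint8),cv2.RETR_EXTERNAL,cv2.CHAIN_APPROX_NONE)[0],key=cv2.contourArea)
print("handle@116",cv2.minAreaRect(cast(f,c[:,0],116)[:,:2].astype(np.float32)))
for n in("pics/top0.png",):
    a=cv2.imread(n);b=cv2.imread("pics/m.png");q=cv2.absdiff(a,b).max(-1)
    print("wheels diff",q[180:202,322:358].mean(),"tin",q[225:262,490:545].mean(),"hoop",q[195:248,115:170].mean(),"pliers",q[130:215,420:465].mean())
x=p[300:460,300:513];cv2.imwrite("pics/c7.png",np.hstack([cv2.resize(x,(640,480)),]))
E
```

```text
{'clock': np.float64(20.967), 'eef_pos': array([ 509.303, -194.362,  211.451]), 'ee_rot': array([-0.   ,  0.774,  0.634, -0.   ]), 'qpos': array([ 0.561,  0.224, -0.365,  1.862,  0.09 ,  1.072, -0.036]), 'force': array([ 0.307, -0.489, -1.372]), 'gripper_width': np.float64(1.0)}
[ 524.80574714 -119.20720286  388.28462728] [[0.98, -0.2, 0.0], [-0.19, -0.94, 0.3], [-0.06, -0.29, -0.95]]
pivot [557.4 135.6] needle -0.323 band -0.323 485 cw remaining 0.001 contrast 159.0 244.0
21.0667 [ 509.1 -194.3  210.9] [ 0.56 -0.04] [ 0.   -0.01 -0.01] 78.6
w7 454 z range [ 50.1  96.1 116.7]
 top z 115.39147154509365 rect ((508.24371337890625, -195.4978790283203), (19.68418312072754, 18.28689193725586), 77.81180572509766) 113
stand ((509.2864074707031, -194.21713256835938), (60.60081481933594, 59.922569274902344), 73.23271942138672)
handle@116 ((506.7547912597656, -202.26568603515625), (4.952803134918213, 18.16177749633789), 78.56440734863281)
wheels diff 3.38510101010101 tin 84.51105651105651 hoop 2.92041166380789 pliers 3.051764705882353
```

View pics/c7.png

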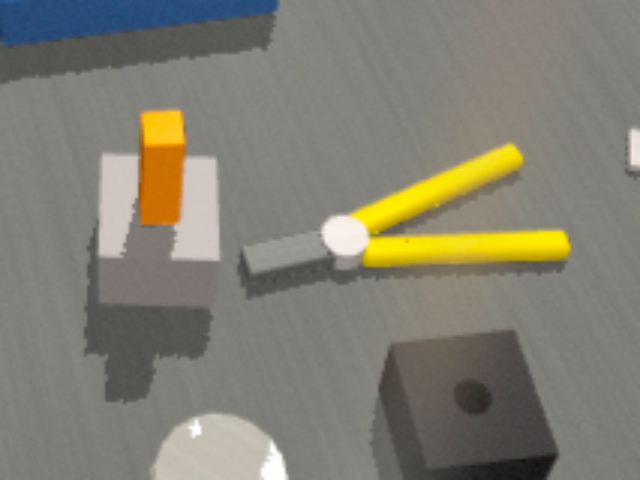

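```bash
python3 -c "
from bench import workorder;print(workorder.hand_in())"
```

```text
the job is handed in; nothing more can be done
None
```

The job is done and handed in at about 21 s of the 72 s allowed. I took the tool from the grey stand and found the screw's slot about 90–120° anticlockwise of where the blade started. I then turned the screw clockwise in three steps, put the tool back and let go.

**Last checks:**
- **Blade in the slot:** it dropped about 4 mm below the screw's face, with a press of about 12 N or less in every reading.
- **Needle:** within about 0.001 rad of the middle of the red band, both after lifting the tool out and at the end. The one picture I viewed at the band, before lifting the tool out, also showed it there.
- **Tool in its stand:** the handle top is at 115.4 mm, the same as at the start, so it is fully home. It is within about 2 mm of the hole's axis, upright, and the gripper is open 95 mm above it.
- **Wheels, hoop and pliers:** before-and-after pictures show no change.

**Checks that failed or disagreed:**
- **Tin:** that before-and-after comparison showed a large difference, probably because the arm was in the way. The side view shows the tin still standing beside the stand, but I did not measure its position again. The arm never came near it.
- **Handle outline:** one outline measurement of the handle at the end caught only a 5 mm sliver of its top and put it about 8 mm off. I ignored it in favour of the depth-based one, which showed the full 20 mm top.

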